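Fit the sprung retaining bar into the jar display

TASK

Pick up the sprung retaining bar from the counter and fit it across the front of the jar display: squeeze its spring so that it passes between the two uprights, and let both ends spring fully home into their pockets, so that the bar hangs level there by itself when you let go. Do not force it against the uprights, and leave all the jars standing where they are.

Things in the scene. Friction and masses are not known exactly. Their poses are not given: they have to be found in the camera images.
- stand: Jar display fixed to the counter: grey board 10 mm thick, x -35 to +165, y -125 to +125, lip 40 mm high at its back (+x) edge; two metal uprights stand at its front. Origin on the counter midway between the uprights; y from upright to upright, x towards the jars (centres at x 105 to 125), z up. Open at the front (-x) and top. Rigid: it does not give under permitted forces
- upright_p (a point): foot of the upright at the display's +y, on the line of its flat inner face, on the board (x 0, y +90, z 10 mm). Upright 40 mm wide in x (-20 to +20), 16 thick. Inner faces 180 mm apart, plain but for one blind pocket in each, at x 0, open only to the other upright: 24 wide (x), 15 high, 10 deep; at the same height in both
- upright_n (a point): the same for the upright at the display's -y (x 0, y -90, z 10 mm). The uprights are clamped at a height that varies and is not reported: the pockets' centres lie anywhere from 46 to 64 mm above the counter, and the tops of the uprights 45 mm above the pockets' centres. Find the pockets by eye or feel
- bar: Sprung retaining bar, about 180 g, on the counter. Origin on its axis, mid grip block (grey, 60 long in x, 24 wide in y, 28 high), 14 mm above the counter; x along the bar to the sprung end, z up. Tube 16 mm thick, x -87 to +66; a 10 mm round pin at each end. 204 mm long free, 200 fully home in both pockets; 180 or less passes level between the uprights. Fits either way round
- stub_tip (a point): the end of the bar's rigid pin (bar x = -102 mm, on the axis); the pin sticks 15 mm out of the tube
- plunger_tip (a point): the end of the bar's sprung pin, moving with it (bar x = +102 mm when free, on the axis; sticks 36 mm out of the tube). It slides straight into the tube by up to 32 mm and springs back: starts to move at about 2 N, then 0.3 N more per mm (about 10 N at 28 mm; damped, so press slowly), then a hard stop
- jar0: a white plastic tub with a lid, 48 mm across and 55 mm tall, at the back of the display's board, near its -y end; origin at the centre of its underside, z up. A bystander: leave it standing where it is
- jar1: a white plastic tub with a lid, 48 mm across and 55 mm tall, at the back of the display's board, in the middle; origin at the centre of its underside, z up. A bystander: leave it standing where it is
- jar2: a white plastic tub with a lid, 48 mm across and 55 mm tall, at the back of the display's board, near its +y end; origin at the centre of its underside, z up. A bystander: leave it standing where it is
- small_jar: a small white tub, 42 mm across and 45 mm tall, standing between the display and the bar; origin at the centre of its underside, z up. A bystander: leave it standing where it is
Mind the look-alikes: they are no part of the job. Of the things like the bar, leave any that is green or red; of the rest the smaller one is meant.

How it is judged:
By the outcome, as a careful person would: the job done as asked, in the order asked, and still so for the second after the job is handed in, with the robot touching nothing.
It also fails if it takes over 54 s, if anything falls off the work surface, if the arm or the gripper's body presses on something with over 40 N, if the wrist force passes 120 N, or if a joint passes its speed limit or range.

ROBOT

A 6-joint arm with a two-finger parallel gripper is mounted at the origin on the work surface. World frame = base frame: x ahead of the robot, y to its left, z up, the work surface at z = 0. Lengths are in m, angles in rad, forces in N, time in s.
With the tool pointing down it reaches from about 0.3 to 0.775 m from the base axis. Payload 14.6 kg.
Tool frame: the origin (TCP) lies between the finger pads; the fingertips stand 8 mm ahead of it and the grasp point (between the pads) lies 11 mm behind it; z points along the fingers, y is the direction in which the jaws open and shut (so a half turn about z gives the same grasp; the last joint's range is limited). The gripper opens to 94 mm and grips with 3 to 60 N. Pads are 16 mm wide; open, the fingers measure 119 mm over their backs; the gripper's body (75 mm by 177 mm) begins 78 mm behind the grasp point.
Start: joints at [-0.067, 0.3, 1.521, -0, 1.321, -0.067], TCP at [0.55, -0, 0.213] pointing down, gripper open.
Joint ranges: [-3.03, 3.03], [-0.79, 2.21], [0.23, 2.52], [-1.04, 4.18], [0, 3.07], [-2.55, 2.55]. Speed limits (rad/s): [2.22, 2.22, 2.57, 3.14, 3.14, 3.14].

INTERFACE

Orientations are given as [roll, pitch, yaw] about the fixed x, y, z axes, in that order (R = Rz(yaw) Ry(pitch) Rx(roll)).
In Python, from station import ctrl, viewer, workorder gives the robot as it stands.
- The arm moves only by the tool play_rows, never from a script. Its argument "commands" is a list of rows, each an object of numbers: "dx", "dy", "dz": the shift along the tool's x, y, z in m; "ax", "ay", "az": the turn, a rotation vector about the tool's x, y, z in degrees. In form: [{"dx": .., "dy": .., "dz": .., "ax": .., "ay": .., "az": ..}, ...]. A call has exactly 5 rows; each row shifts and turns the pose as measured when the row begins, along the tool's axes as they then stand; what a row does not reach is not made up. A row lasts 1/12 s, in which the tool goes at most 41.7 mm and 7.16 degrees, less where a joint would pass 70% of its speed; a pose out of reach is approached as far as the arm can. A call with a gripper value outside its range is refused whole. "claw" is the opening, from 0 (shut) to 1 (fully open), set as the call begins (left out, the last holds). The fingers move at their own pace and stop on an object; "squeeze" is the grip in N (left out, the last holds). Time passes only in rows, so rows that do not move let the fingers close, or fill a call up. It gives the time, the measured TCP pose, the force and the opening at its end, in the units of the state.
- ctrl.get_obs(): the state, without advancing time (a new reading comes with each control period).
- viewer.camera(name): name is "scene" or "side" or "wrist"; returns the picture (480x640x3 uint8, red, green, blue); there is no depth.
- viewer.camera_model(name): a dict with "K" (3x3 intrinsics, pixels), "pose" (4x4, takes a point from camera to world coordinates); the wrist camera has in their place "T_tool_cam" (4x4, takes a point from camera to tool coordinates, whose origin is the TCP and whose axes are the flange's). Camera axes: x right, y down, z forward; pixel columns grow to the right and rows downward; lengths in m; the calibration is good to about 2 mm. A picture is of the moment at which its call begins: read the wrist's pose just before it. camera_model takes no time and is no camera call.
- workorder.hand_in(): hands the job in, once; it reports no verdict.
The state is a dict: "time_s": time; "qpos": joint angles; "joint_vel": joint speeds; "tau": joint torques, N m; "ee_pos": TCP position; "eef_rot": TCP orientation; "force": force on the tool from outside, world axes, zero at the start; "moment": the same for the moment, N m; "grip_width": finger opening in m.
Only numpy, scipy, OpenCV 4.12 (cv2) and the standard library are available. Lean on these libraries where they do the work, as an engineer would, in place of code of your own. Each camera call takes 0.05 s, during which the arm holds its last target. There are 200 camera calls.

## Working session

There is one attempt and no reset: what is moved stays moved. The work goes in short steps, Python scripts to look and compute and a tool call to move; the robot and the scene stay as the last step left them, time stands still between calls to the robot, and variables do not carry over. Pictures are saved under pics/ and viewed, about 8 in all and at most 12, crops included, and the job is handed in when it is done.

Besides the shell and the picture viewer there is one more tool, called after "Emit:" as name([rows], argument=value, ...), one row to a line, values as JSON. play_rows: Moves the arm, as the interface text tells. Its arguments: {"type":"object","properties":{"commands":{"type":"array","items":{"type":"object","properties":{"dx":{"type":"number"},"dy":{"type":"number"},"dz":{"type":"number"},"ax":{"type":"number"},"ay":{"type":"number"},"az":{"type":"number"}}}},"claw":{"type":"number"},"squeeze":{"type":"number"}},"required":["commands"]}

```bash
mkdir -p pics; ls; cat > h.py <<'E'
import numpy as np, cv2
from station import ctrl, viewer, workorder
from scipy.spatial.transform import Rotation as R
def model(n):
    m=viewer.camera_model(n)
    K=np.array(m["K"])
    if n=="wrist":
        o=ctrl.get_obs(); T=np.eye(4); T[:3,:3]=R.from_euler("xyz",o["eef_rot"]).as_matrix(); T[:3,3]=o["ee_pos"]
        return K,T@np.array(m["T_tool_cam"])
    return K,np.array(m["pose"])
def shot(n,f):
    M=model(n); im=viewer.camera(n); cv2.imwrite("pics/"+f,im[:,:,::-1]); np.savez("pics/"+f+".npz",K=M[0],T=M[1]); return im,M
def ray(M,px):
    K,T=M; d=T[:3,:3]@np.linalg.inv(K)@np.array([px[0],px[1],1.]); return T[:3,3],d
def onz(M,px,z):
    o,d=ray(M,px); return o+d*(z-o[2])/d[2]
def proj(M,p):
    K,T=M; q=K@(T[:3,:3].T@(np.array(p)-T[:3,3])); return q[:2]/q[2]
def load(f):
    d=np.load("pics/"+f+".npz"); return d["K"],d["T"]
def tri(M1,p1,M2,p2):
    o1,d1=ray(M1,p1);o2,d2=ray(M2,p2)
    A=np.c_[d1,-d2]; s=np.linalg.lstsq(A,o2-o1,rcond=None)[0]
    a,b=o1+d1*s[0],o2+d2*s[1]; return (a+b)/2,np.linalg.norm(a-b)
E
python3 - <<'E'
from h import *
for n in ("scene","side","wrist"):
    im,M=shot(n,n+"0.png"); print(n,M[1].round(3).tolist(),M[0][0,0])
print(ctrl.get_obs())
E
```

```text
pics
scene [[0.605, 0.588, -0.537, 1.123], [0.796, -0.443, 0.412, -0.501], [0.004, -0.677, -0.736, 0.964], [0.0, 0.0, 0.0, 1.0]] 592.862127957285
side [[0.997, -0.063, 0.044, 0.403], [-0.074, -0.634, 0.769, -0.768], [-0.02, -0.77, -0.637, 0.694], [0.0, 0.0, 0.0, 1.0]] 498.2898578113621
wrist [[1.0, 0.001, -0.001, 0.55], [0.0, -0.969, -0.247, 0.073], [-0.001, 0.247, -0.969, 0.384], [0.0, 0.0, 0.0, 1.0]] 344.34928444485786
{'time_s': 0.15, 'qpos': array([-6.66226738e-02,  3.00315187e-01,  1.52139253e+00, -1.67078607e-05,
        1.32069704e+00, -6.65999550e-02]), 'joint_vel': array([-1.90873913e-03,  5.91043981e-05, -3.15587348e-03,  1.09977119e-04,
       -6.35277407e-04, -6.56978390e-04]), 'tau': array([-2.50185103e-04, -5.31960297e+01, -3.52822959e+01,  7.07691838e-02,
        2.35654798e-02, -3.66386917e-05]), 'ee_pos': array([ 5.49825635e-01, -8.03118188e-06,  2.13051619e-01]), 'eef_rot': array([-3.14078127e+00, -3.78975316e-05,  1.57077773e+00]), 'force': array([ 0.43717346, -0.97690875,  0.63939813]), 'moment': array([-3.39285169e-02, -5.25721910e-06, -1.21112990e-02]), 'grip_width': 0.09374082288567293}
```

View pics/scene0.png

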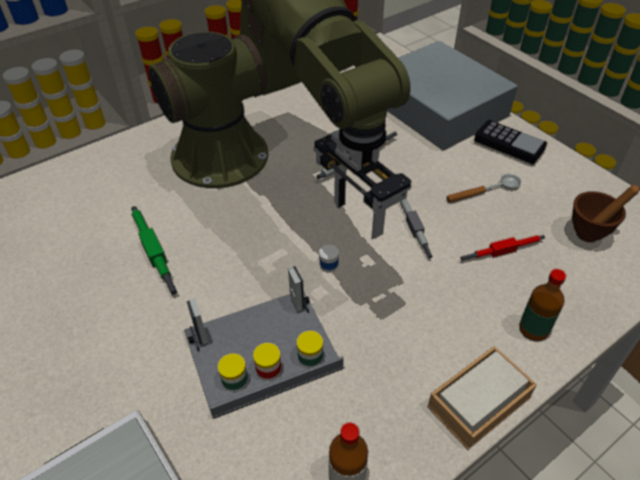

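View pics/side0.png

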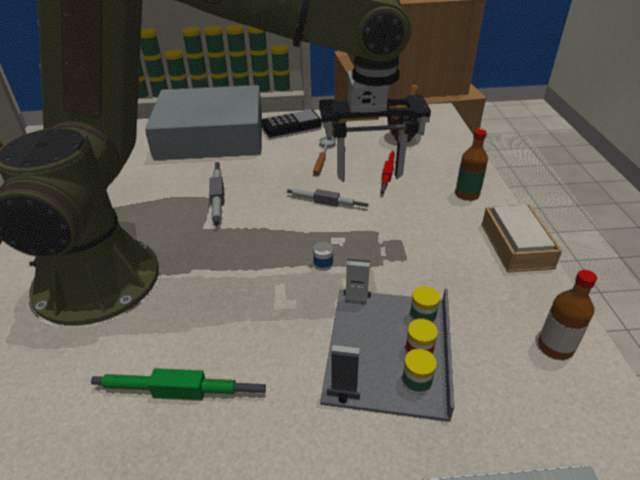

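The side view shows four bar-like things: green (178,384), red (388,172), grey A (216,192) and grey B (327,197). The stand's uprights are at (357,282) and (345,370), and the small jar is at (322,255). Next I'll measure the two grey bars and check them in a close crop.

```bash
python3 - <<'E'
from h import *
M=load("side0.png"); S=load("scene0.png")
for n,a,b in (("A",(217,164),(217,221)),("B",(288,191),(368,206)),("green",(93,380),(265,389)),("red",(392,152),(384,192))):
    p,q=onz(M,a,.014),onz(M,b,.014); print(n,p.round(3),q.round(3),np.linalg.norm(p-q).round(3), proj(S,p).round(),proj(S,q).round())
im=cv2.imread("pics/side0.png"); 
a=cv2.resize(im[150:230,190:390],(800,320),interpolation=cv2.INTER_CUBIC)
b=cv2.resize(im[240:420,310:470],(480,540),interpolation=cv2.INTER_CUBIC)
w=cv2.imread("pics/wrist0.png"); cv2.imwrite("pics/c1.png",np.vstack([a,np.hstack([cv2.resize(b,(249,280)),cv2.resize(w,(373,280)),np.zeros((280,178,3),np.uint8)])]))
cv2.imwrite("pics/c2.png",b)
E
```

```text
A [0.216 0.406 0.014] [0.235 0.151 0.014] 0.255 [395. 135.] [322. 178.]
B [0.4   0.257 0.014] [0.585 0.175 0.014] 0.202 [400. 197.] [429. 259.]
green [ 0.066 -0.261  0.014] [ 0.345 -0.302  0.014] 0.282 [135. 210.] [175. 295.]
red [0.689 0.418 0.014] [0.633 0.228 0.014] 0.198 [542. 238.] [463. 261.]
```

View pics/c1.png

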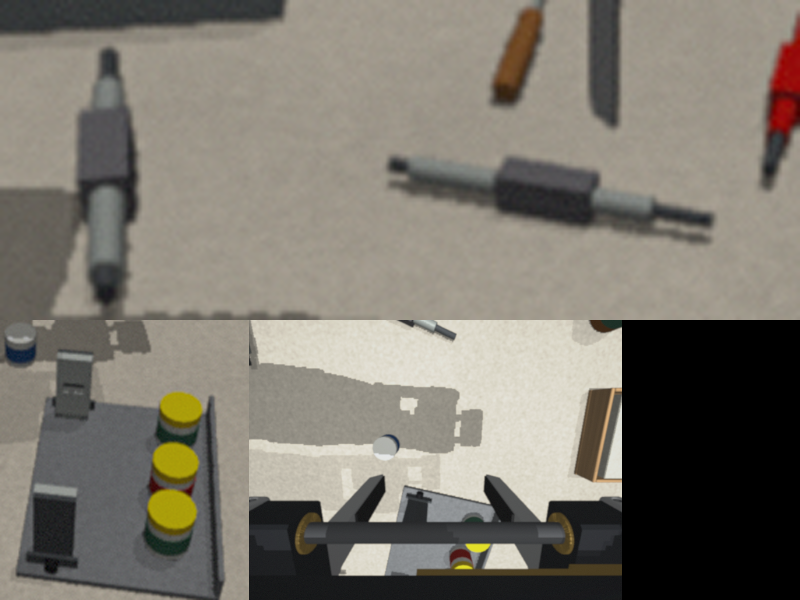

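View pics/wrist0.png

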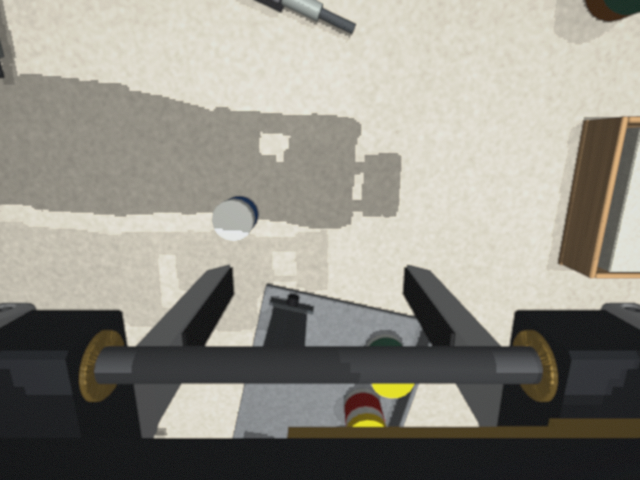

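Bar B runs from (288,191) to (368,206) and measures 0.202 m. It is grey, with its long thin plunger pin at the +x end, so it is the one I want. Bar A at 0.255 m is the larger look-alike, and the green and red ones are excluded. I'll move above B.

Emit:
play_rows([
  {"dx":0.041,"dy":-0.012},
  {"dx":0.041,"dy":-0.012},
  {"dx":0.041,"dy":-0.012},
  {"dx":0.041,"dy":-0.012},
  {"dx":0.041,"dy":-0.012},
], claw=0.8, squeeze=45)

```text
validation failed for argument at $.co...
```

Emit:
play_rows([
  {"az":-7},
  {"az":-7},
  {"az":-7},
  {"az":-7},
  {"az":-7},
])

```text
validation failed for argument at $.co...
```

Emit:
play_rows([
  {"az":-7},
  {"az":-7},
  {"az":-7},
  {"az":-7},
  {"az":-7},
])

```text
validation failed for argument at $.co...
```

```bash
python3 - <<'E'
from h import *
im,M=shot("wrist","w1.png"); o=ctrl.get_obs(); print(o["time_s"],o["ee_pos"].round(4),o["eef_rot"].round(4))
im,M2=shot("side","side1.png"); shot("scene","scene1.png")
a=cv2.cvtColor(cv2.resize(im[225:425,310:470],(480,600),interpolation=cv2.INTER_CUBIC),cv2.COLOR_RGB2BGR)
s=cv2.imread("pics/scene1.png"); b=cv2.resize(s[250:420,170:350],(318,300),interpolation=cv2.INTER_CUBIC); w=cv2.resize(cv2.imread("pics/w1.png"),(318,239))
b=np.vstack([b,w,np.zeros((61,318,3),np.uint8)])
cv2.imwrite("pics/c3.png",np.hstack([a,b]))
E
```

```text
0.2 [0.5498 0.     0.2131] [-3.1409 -0.      1.5708]
```

View pics/c3.png

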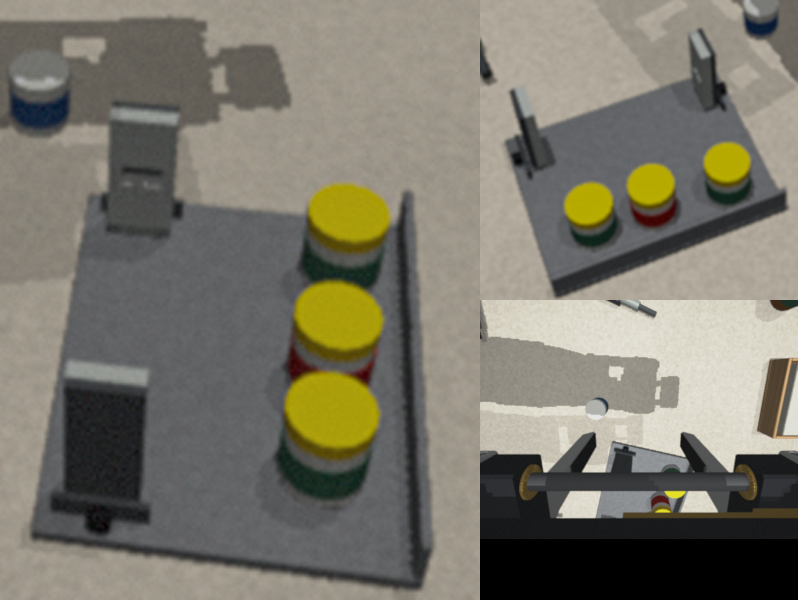

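The crop shows upright_p's inner face with its pocket at about (142,178), which is side pixel (357,284). The calls were refused because each row needs all six keys, so I'll resend them.

Emit:
play_rows([
  {"dx":0.041,"dy":-0.012,"dz":0,"ax":0,"ay":0,"az":0},
  {"dx":0.041,"dy":-0.012,"dz":0,"ax":0,"ay":0,"az":0},
  {"dx":0.041,"dy":-0.012,"dz":0,"ax":0,"ay":0,"az":0},
  {"dx":0.041,"dy":-0.012,"dz":0,"ax":0,"ay":0,"az":0},
  {"dx":0.041,"dy":-0.012,"dz":0,"ax":0,"ay":0,"az":0},
], claw=0.8, squeeze=45)

```text
time_s: 0.72
ee_pos: [0.4916, 0.199, 0.2124]
eef_rot: [-3.141, 0.001, 1.559]
force: [0.8, 0.4, -0.2]
grip_width: 0.0754
```

Emit:
play_rows([
  {"dx":0,"dy":0,"dz":0,"ax":0,"ay":0,"az":-7},
  {"dx":0,"dy":0,"dz":0,"ax":0,"ay":0,"az":-7},
  {"dx":0,"dy":0,"dz":0,"ax":0,"ay":0,"az":-7},
  {"dx":0,"dy":0,"dz":0,"ax":0,"ay":0,"az":-7},
  {"dx":0,"dy":0,"dz":0,"ax":0,"ay":0,"az":-7},
])

```text
time_s: 1.13
ee_pos: [0.4879, 0.208, 0.2123]
eef_rot: [-3.14, -0.001, 2.182]
force: [0.2, -0.3, 0.4]
grip_width: 0.0751
```

Emit:
play_rows([
  {"dx":0,"dy":0,"dz":0,"ax":0,"ay":0,"az":-7},
  {"dx":0,"dy":0,"dz":0,"ax":0,"ay":0,"az":-7},
  {"dx":0,"dy":0,"dz":0,"ax":0,"ay":0,"az":-7},
  {"dx":0,"dy":0,"dz":0,"ax":0,"ay":0,"az":-7},
  {"dx":0,"dy":0,"dz":0,"ax":0,"ay":0,"az":-3},
])

```text
time_s: 1.55
ee_pos: [0.4876, 0.2083, 0.212]
eef_rot: [-3.141, -0.002, 2.741]
force: [-0.7, 0.2, -0.3]
grip_width: 0.0749
```

```bash
python3 - <<'E'
from h import *
im,M=shot("wrist","w2.png"); o=ctrl.get_obs(); print(o["time_s"],o["ee_pos"].round(4),o["eef_rot"].round(4),o["qpos"].round(2))
# stand from side view
S=load("side1.png"); f=lambda x,y:(310+x/3,225+y/3)
# board top-surface corners (z=.01): near-left, near-right(bottom), far-left
for n,p,z in (("nl",(35,535),.01),("nr(lip)",(422,582),.0),("fl",(92,200),.01),("p bottom L",(108,228),.01),("p bottom R",(170,234),.01)):
    print(n,onz(S,f(*p),z).round(4))
E
```

```text
1.6 [0.4875 0.2083 0.212 ] [-3.1406e+00 -1.7000e-03  2.7418e+00] [ 0.33  0.26  1.58  0.    1.31 -0.84]
nl [ 0.4328 -0.3329  0.01  ]
nr(lip) [ 0.6265 -0.3703  0.    ]
fl [ 0.4897 -0.0948  0.01  ]
p bottom L [ 0.4969 -0.1202  0.01  ]
p bottom R [ 0.5348 -0.1289  0.01  ]
```

View pics/w2.png

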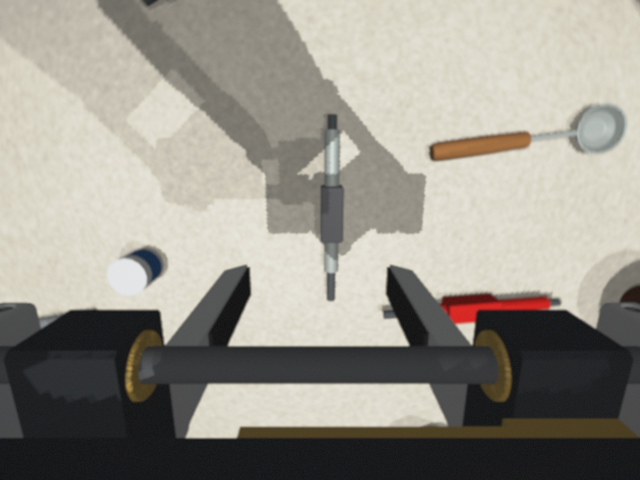

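The wrist view shows the bar between the open fingers. The stub tip is at (332,115), the plunger tip at (331,300) and the block at (321–343, 185–242).

```bash
python3 - <<'E'
from h import *
M=load("w2.png"); im=cv2.imread("pics/w2.png")
a,b=onz(M,(332,115),.014),onz(M,(331.3,300),.014); print("stub",a.round(4),"pl",b.round(4),np.linalg.norm(a-b))
d=(b-a)/np.linalg.norm(b-a); print("bar yaw",np.degrees(np.arctan2(d[1],d[0])), "origin", ((a+b)/2).round(4), "block", onz(M,(332,185),.028).round(4),onz(M,(332,242),.028).round(4))
blk=(onz(M,(332,185),.028)+onz(M,(332,242),.028))/2
o=ctrl.get_obs(); Rt=R.from_euler("xyz",o["eef_rot"]).as_matrix()
print("to block in tool",(Rt.T@(blk-o["ee_pos"])).round(4),"mid tool",(Rt.T@((a+b)/2-o["ee_pos"])).round(4), "bar in tool",(Rt.T@d).round(3))
# stand: upright p & pocket
S=load("side1.png"); C=load("scene1.png"); f=lambda x,y:(310+x/3,225+y/3); g=lambda x,y:(170+(x-480)*180/318,250+y*170/300)
yaw=np.radians(-13.3); ex=np.array([np.cos(yaw),np.sin(yaw),0]); ey=np.array([-ex[1],ex[0],0])
nl=onz(S,f(35,535),.01); fl=onz(S,f(92,200),.01); pm=(onz(S,f(108,228),.01)+onz(S,f(170,234),.01))/2
O1=nl+.035*ex+.125*ey; O2=fl+.035*ex-.125*ey; O3=pm-.09*ey; print("O",O1.round(4),O2.round(4),O3.round(4))
# inner face of p: intersect pixel rays with plane through pm normal ey
def onface(px):
    o,dd=ray(S,px); t=ey@(pm-o)/(ey@dd); return o+t*dd
for n,p in (("topL",(110,120)),("topR",(178,126)),("pkt dark",(142,170)),("pkt bright",(143,184))): q=onface(f(*p)); print(n,q.round(4),"x",ex@(q-O3))
E
```

```text
stub [0.3972 0.2629 0.014 ] pl [0.5851 0.1847 0.014 ] 0.20348093580614413
bar yaw -22.590758566585233 origin [0.4911 0.2238 0.014 ] block [0.461 0.236 0.028] [0.5171 0.213  0.028 ]
to block in tool [0.0046 0.0157 0.184 ] mid tool [0.0024 0.0159 0.198 ] bar in tool [-1.     0.005 -0.002]
O [ 0.4956 -0.2193  0.01  ] [ 0.495  -0.2245  0.01  ] [ 0.4951 -0.2121  0.01  ]
topL [ 0.4963 -0.1199  0.1013] x -0.020092913404294404
topR [ 0.5352 -0.1291  0.1014] x 0.01987199445483382
pkt dark [ 0.5159 -0.1246  0.063 ] x 9.977041491418427e-05
pkt bright [ 0.5169 -0.1248  0.0514] x 0.0011130212001678615
```

Emit:
play_rows([
  {"dx":0.003,"dy":0.016,"dz":0.02,"ax":0,"ay":0,"az":0},
  {"dx":0,"dy":0,"dz":0.038,"ax":0,"ay":0,"az":0},
  {"dx":0,"dy":0,"dz":0.038,"ax":0,"ay":0,"az":0},
  {"dx":0,"dy":0,"dz":0.038,"ax":0,"ay":0,"az":0},
  {"dx":0,"dy":0,"dz":0.03,"ax":0,"ay":0,"az":0},
])

```text
time_s: 2.02
ee_pos: [0.4954, 0.2266, 0.05]
eef_rot: [3.131, 0.01, 2.733]
force: [0.4, 0.2, 0.1]
grip_width: 0.0752
```

```bash
python3 - <<'E'
from h import *
im,M=shot("wrist","w3.png"); o=ctrl.get_obs(); Rt=R.from_euler("xyz",o["eef_rot"]).as_matrix(); print(o["time_s"],o["ee_pos"].round(4),o["eef_rot"].round(4))
print((Rt.T@(np.array([0.4911,0.2238,.011])-o["ee_pos"])).round(4))
E
```

```text
2.0667 [0.493  0.2256 0.0448] [3.1365 0.0046 2.7329]
[ 0.0012 -0.0026  0.0337]
```

View pics/w3.png

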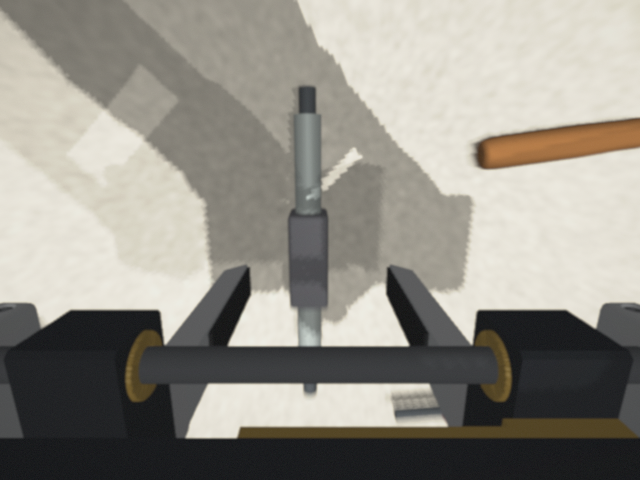

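The bar lies centred between the fingers, with its stub tip at (307,87) and the block at rows 210–305. I'll descend and grip.

Emit:
play_rows([
  {"dx":0.001,"dy":-0.002,"dz":0.012,"ax":0,"ay":0,"az":0},
  {"dx":0,"dy":0,"dz":0.012,"ax":0,"ay":0,"az":0},
  {"dx":0,"dy":0,"dz":0.009,"ax":0,"ay":0,"az":0},
  {"dx":0,"dy":0,"dz":0.002,"ax":0,"ay":0,"az":0},
  {"dx":0,"dy":0,"dz":0,"ax":0,"ay":0,"az":0},
])

```text
time_s: 2.48
ee_pos: [0.4916, 0.2243, 0.0087]
eef_rot: [3.138, 0.003, 2.727]
force: [-0.9, -0.6, 0.1]
grip_width: 0.0753
```

```bash
python3 - <<'E'
from h import *
im,M=shot("wrist","w4.png"); o=ctrl.get_obs(); Rt=R.from_euler("xyz",o["eef_rot"]).as_matrix(); print(o["time_s"],o["ee_pos"].round(4),o["eef_rot"].round(4),o["force"].round(1))
for p in ([0.4911,0.2238,.011],): print((Rt.T@(np.array(p)-o["ee_pos"])).round(4))
g=cv2.cvtColor(im,cv2.COLOR_RGB2GRAY)
print(g[40:130:3,290:320:3].tolist() if 0 else "")
M3=load("w3.png"); Rt3=Rt
print("from w3 stub", onz(M3,(307,87),.014).round(4),"pl",onz(M3,(310,391),.014).round(4))
E
```

```text
2.5333 [0.4918 0.2244 0.009 ] [3.1377 0.0034 2.7275] [0.6 0.3 1. ]
[ 0.0004 -0.0008 -0.002 ]

from w3 stub [0.3976 0.2636 0.014 ] pl [0.5801 0.1853 0.014 ]
```

Emit:
play_rows([
  {"dx":0,"dy":-0.001,"dz":-0.002,"ax":0,"ay":0,"az":-1},
  {"dx":0,"dy":0,"dz":0,"ax":0,"ay":0,"az":0},
  {"dx":0,"dy":0,"dz":0,"ax":0,"ay":0,"az":0},
  {"dx":0,"dy":0,"dz":0,"ax":0,"ay":0,"az":0},
  {"dx":0,"dy":0,"dz":0,"ax":0,"ay":0,"az":0},
])

```text
time_s: 2.95
ee_pos: [0.4934, 0.2242, 0.0147]
eef_rot: [3.134, 0.008, 2.747]
force: [-0.1, 0.1, 0.2]
grip_width: 0.0753
```

Emit:
play_rows([
  {"dx":0,"dy":0,"dz":0,"ax":0,"ay":0,"az":0},
  {"dx":0,"dy":0,"dz":0,"ax":0,"ay":0,"az":0},
  {"dx":0,"dy":0,"dz":0,"ax":0,"ay":0,"az":0},
  {"dx":0,"dy":0,"dz":0,"ax":0,"ay":0,"az":0},
  {"dx":0,"dy":0,"dz":0,"ax":0,"ay":0,"az":0},
], claw=0)

```text
time_s: 3.37
ee_pos: [0.4935, 0.2242, 0.015]
eef_rot: [3.133, 0.008, 2.746]
force: [-0.0, -0.1, -0.9]
grip_width: 0.0451
```

Emit:
play_rows([
  {"dx":0,"dy":0,"dz":0,"ax":0,"ay":0,"az":0},
  {"dx":0,"dy":0,"dz":0,"ax":0,"ay":0,"az":0},
  {"dx":0,"dy":0,"dz":0,"ax":0,"ay":0,"az":0},
  {"dx":0,"dy":0,"dz":0,"ax":0,"ay":0,"az":0},
  {"dx":0,"dy":0,"dz":0,"ax":0,"ay":0,"az":0},
])

```text
time_s: 3.78
ee_pos: [0.4934, 0.2241, 0.0149]
eef_rot: [3.134, 0.008, 2.747]
force: [-0.3, -0.1, 0.9]
grip_width: 0.0236
```

Gripped, with an opening of 23.6 mm on the 24 mm block. I'll lift, turn and carry it over towards the stand for a closer look.

Emit:
play_rows([
  {"dx":0,"dy":0,"dz":-0.01,"ax":0,"ay":0,"az":0},
  {"dx":0,"dy":0,"dz":-0.03,"ax":0,"ay":0,"az":0},
  {"dx":0,"dy":0,"dz":-0.04,"ax":0,"ay":0,"az":0},
  {"dx":0,"dy":0,"dz":-0.04,"ax":0,"ay":0,"az":0},
  {"dx":0,"dy":0,"dz":-0.04,"ax":0,"ay":0,"az":0},
])

```text
time_s: 4.2
ee_pos: [0.4873, 0.2218, 0.1737]
eef_rot: [-3.137, -0.006, 2.746]
force: [0.5, -0.3, -1.7]
grip_width: 0.0239
```

Emit:
play_rows([
  {"dx":0,"dy":0,"dz":-0.04,"ax":0,"ay":0,"az":0},
  {"dx":0,"dy":0,"dz":-0.03,"ax":0,"ay":0,"az":7},
  {"dx":0,"dy":0,"dz":0,"ax":0,"ay":0,"az":7},
  {"dx":0,"dy":0,"dz":0,"ax":0,"ay":0,"az":7},
  {"dx":0,"dy":0,"dz":0,"ax":0,"ay":0,"az":7},
])

```text
time_s: 4.62
ee_pos: [0.4879, 0.2222, 0.2616]
eef_rot: [3.132, 0.002, 2.249]
force: [0.4, 0.3, -1.7]
grip_width: 0.024
```

Emit:
play_rows([
  {"dx":0,"dy":0,"dz":0,"ax":0,"ay":0,"az":7},
  {"dx":0,"dy":0,"dz":0,"ax":0,"ay":0,"az":7},
  {"dx":0,"dy":0,"dz":0,"ax":0,"ay":0,"az":7},
  {"dx":0,"dy":0,"dz":0,"ax":0,"ay":0,"az":7},
  {"dx":0,"dy":0,"dz":0,"ax":0,"ay":0,"az":7},
])

```text
time_s: 5.03
ee_pos: [0.4864, 0.2219, 0.2655]
eef_rot: [3.131, -0.005, 1.624]
force: [0.0, -0.2, -2.6]
grip_width: 0.0235
```

Emit:
play_rows([
  {"dx":-0.03,"dy":-0.004,"dz":0,"ax":0,"ay":0,"az":0},
  {"dx":-0.04,"dy":-0.005,"dz":0,"ax":0,"ay":0,"az":0},
  {"dx":-0.04,"dy":-0.005,"dz":0,"ax":0,"ay":0,"az":0},
  {"dx":-0.04,"dy":-0.005,"dz":0,"ax":0,"ay":0,"az":0},
  {"dx":-0.04,"dy":-0.005,"dz":0,"ax":0,"ay":0,"az":0},
])

```text
time_s: 5.45
ee_pos: [0.468, 0.0303, 0.266]
eef_rot: [3.131, -0.006, 1.62]
force: [1.4, -0.7, -1.9]
grip_width: 0.0239
```

Emit:
play_rows([
  {"dx":-0.04,"dy":-0.005,"dz":0,"ax":0,"ay":0,"az":0},
  {"dx":-0.04,"dy":-0.005,"dz":0,"ax":0,"ay":0,"az":0},
  {"dx":-0.02,"dy":-0.005,"dz":0,"ax":0,"ay":0,"az":0},
  {"dx":0,"dy":0,"dz":0,"ax":0,"ay":0,"az":0},
  {"dx":0,"dy":0,"dz":0,"ax":0,"ay":0,"az":0},
])

```text
time_s: 5.87
ee_pos: [0.4538, -0.0803, 0.2682]
eef_rot: [3.13, -0.005, 1.614]
force: [-0.2, 0.9, -1.7]
grip_width: 0.0237
```

```bash
python3 - <<'E'
from h import *
im,M=shot("wrist","w5.png"); o=ctrl.get_obs(); print(o["time_s"],o["ee_pos"].round(4),o["eef_rot"].round(4),o["grip_width"],o["qpos"].round(2))
print(M[1].round(4).tolist())
E
```

```text
5.9167 [ 0.4539 -0.0799  0.2682] [ 3.1298 -0.0046  1.6145] 0.023832327107580056 [-0.26  0.05  1.68  0.01  1.4  -0.3 ]
[[0.999, 0.0391, 0.022, 0.4484], [0.0433, -0.9694, -0.2415, -0.0086], [0.0119, 0.2422, -0.9702, 0.4392], [0.0, 0.0, 0.0, 1.0]]
```

View pics/w5.png

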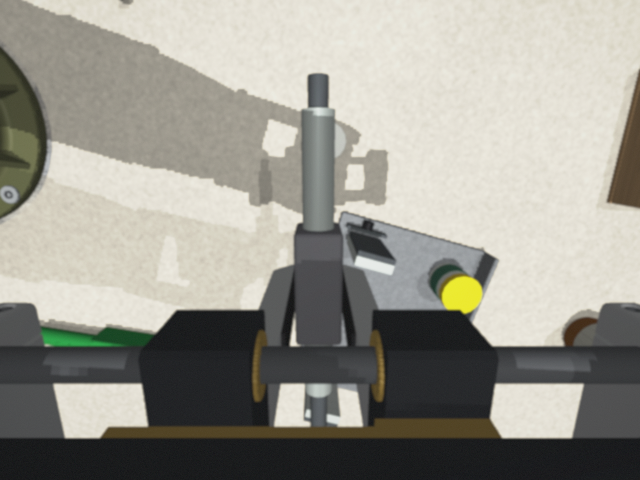

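The wrist view shows the bar held straight, with its stub tip at (318,74). Upright_p's bright top strip is near (375,264) and jar2 is at (462,294). Next I'll triangulate the upright tops.

```bash
python3 - <<'E'
from h import *
W=load("w5.png"); S=load("side1.png"); C=load("scene1.png")
im=cv2.imread("pics/w5.png"); hsv=cv2.cvtColor(im,cv2.COLOR_BGR2HSV)
def strip(fn,x0,x1,y0,y1,thr):
    g=cv2.cvtColor(cv2.imread("pics/"+fn),cv2.COLOR_BGR2GRAY)[y0:y1,x0:x1]
    m=(g>thr).astype(np.uint8); n,l,st,c=cv2.connectedComponentsWithStats(m)
    out=[]
    for i in range(1,n):
        if st[i,4]>40: 
            pts=np.argwhere(l==i)[:,::-1].astype(np.float32); out.append((st[i].tolist(),(c[i]+[x0,y0]).round(1).tolist(),(cv2.boxPoints(cv2.minAreaRect(pts))+[x0,y0]).round(1).tolist()))
    return out
for a in (("w5.png",345,405,228,285,150),("side1.png",340,378,255,278,150),("side1.png",325,365,340,362,130)): 
    print(a[0]); [print("  ",q) for q in strip(*a)]
# bar in tool
m=viewer.camera_model("wrist"); T=np.array(m["T_tool_cam"]); K=np.array(m["K"])
for p in ((318,74),(318.3,108),(318.5,226),(318,342)):
    d=T[:3,:3]@np.linalg.inv(K)@np.array([*p,1.]); o=T[:3,3]
    print(p,[(o+d*(z-o[2])/d[2]).round(4).tolist() for z in (-.014,-.003,0)])
E
```

```text
w5.png
   ([0, 0, 60, 57, 1632], [384.9, 261.1], [[345.0, 228.0], [404.0, 228.0], [404.0, 284.0], [345.0, 284.0]])
side1.png
side1.png
   ([0, 0, 5, 22, 80], [326.5, 348.7], [[325.0, 340.0], [329.0, 340.0], [329.0, 361.0], [325.0, 361.0]])
   ([7, 5, 27, 8, 136], [345.1, 348.8], [[331.6, 350.0], [332.1, 344.9], [358.4, 347.5], [357.9, 352.6]])
(318, 74) [[0.1025, -0.0003, -0.014], [0.1046, -0.0003, -0.003], [0.1052, -0.0003, 0.0]]
(318.3, 108) [[0.0891, -0.0002, -0.014], [0.0902, -0.0001, -0.003], [0.0905, -0.0001, 0.0]]
(318.5, 226) [[0.0372, -0.0, -0.014], [0.0347, -0.0, -0.003], [0.034, -0.0, 0.0]]
(318, 342) [[-0.0235, -0.0002, -0.014], [-0.0302, -0.0002, -0.003], [-0.0321, -0.0002, 0.0]]
```

```bash
python3 - <<'E'
from h import *
r=lambda f,y0,y1,x0,x1,s: cv2.resize(cv2.imread("pics/"+f)[y0:y1,x0:x1],None,fx=s,fy=s,interpolation=cv2.INTER_CUBIC)
a=r("w5.png",225,285,340,410,5); b=r("side1.png",255,305,340,380,10); c=r("scene1.png",260,315,280,320,5)
H=600; cv=np.zeros((H,800,3),np.uint8); cv[:300,:350]=a; cv[:500,400:800]=b; cv[310:585,:200]=c
cv2.imwrite("pics/c4.png",cv)
E
```

```text
(no output)
```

View pics/c4.png

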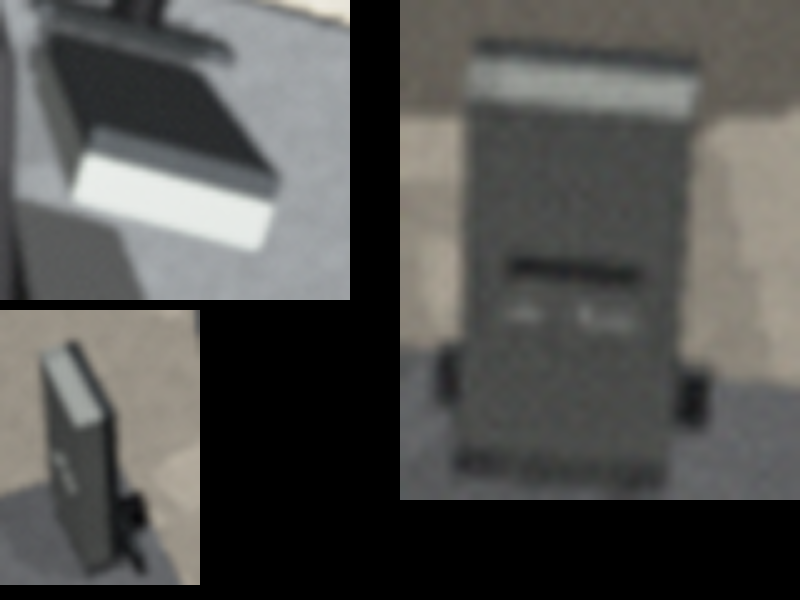

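```bash
python3 - <<'E'
from h import *
W=load("w5.png"); S=load("side1.png"); C=load("scene1.png")
w=lambda x,y:(340+x/5,225+y/5); s=lambda x,y:(340+(x-400)/10,255+y/10); c=lambda x,y:(280+x/5,260+(y-310)/5)
P={}
for n,a,b,d in (("L",w(73,197),s(468,104),c(42,355)),("R",w(262,250),s(696,118),c(90,428))):
    P[n]=tri(W,a,S,b); print(n,"WS",P[n][0].round(4),P[n][1].round(4),"SC",tri(S,b,C,d)[0].round(4),"WC",tri(W,a,C,d)[0].round(4))
L,Rr=P["L"][0],P["R"][0]; e=Rr-L; print("width",np.linalg.norm(e[:2]),"yaw",np.degrees(np.arctan2(e[1],e[0])))
m=(L+Rr)/2; yaw=np.radians(-13.2); ex=np.array([np.cos(yaw),np.sin(yaw),0]); ey=np.array([-ex[1],ex[0],0])
print("O from p",(m-.09*ey).round(4))
def face(px):
    o,dd=ray(S,px); t=ey@(m-o)/(ey@dd); return o+t*dd
for n,q in (("pk top",s(574,259)),("pk bot",s(574,325)),("base",s(562,478))): print(n,face(q).round(4))
# n upright top strip in side: box corners 331.6,350 /332.1,344.9/358.4,347.5/357.9,352.6 at z top
for z in (m[2],): print("n strip far(inner?)",((onz(S,(332.1,344.9),z)+onz(S,(358.4,347.5),z))/2).round(4),((onz(S,(331.6,350),z)+onz(S,(357.9,352.6),z))/2).round(4))
for z in (.1,.102): print("W p inner mid",((onz(W,w(73,197),z)+onz(W,w(262,250),z))/2).round(4),"S",((onz(S,s(468,104),z)+onz(S,s(696,118),z))/2).round(4))
E
```

```text
L WS [ 0.4957 -0.122   0.1021] 0.0011 SC [ 0.4952 -0.122   0.1045] WC [ 0.4945 -0.1208  0.1059]
R WS [ 0.535  -0.1314  0.104 ] 0.0003 SC [ 0.5346 -0.1276  0.1032] WC [ 0.5348 -0.1287  0.1078]
width 0.040430131943730116 yaw -13.401536914251693
O from p [ 0.4948 -0.2143  0.103 ]
pk top [ 0.5156 -0.1268  0.0671]
pk bot [ 0.5162 -0.1269  0.0505]
base [ 0.5153 -0.1267  0.0101]
n strip far(inner?) [ 0.4718 -0.2996  0.103 ] [ 0.4699 -0.3089  0.103 ]
W p inner mid [ 0.5157 -0.1278  0.1   ] S [ 0.5163 -0.1233  0.1   ]
W p inner mid [ 0.5153 -0.1271  0.102 ] S [ 0.5159 -0.1255  0.102 ]
```

Upright_p is triangulated: its top is at about 0.103, so the pocket is at about z 0.058, with O at about (0.494, −0.2145) and yaw −13.3°. Before descending I'll check the small jar's clearance and compute the waypoint.

```bash
cat >> h.py <<'E'
O=np.array([.494,-.2145,0]); YAW=np.radians(-13.3); PZ=.058
EX=np.array([np.cos(YAW),np.sin(YAW),0]); EY=np.array([-EX[1],EX[0],0])
def status(tip=None,theta=None,z=PZ+.001,bx=.003):
    """report bar in stand frame; target plunger tip (x,y) with yaw theta deg -> tool shifts"""
    o=ctrl.get_obs(); Rt=R.from_euler("xyz",o["eef_rot"]).as_matrix(); p=o["ee_pos"]
    S=np.array([EX,EY,[0,0,1]]); th=np.degrees(o["eef_rot"][2]-YAW-np.pi/2)
    f=lambda x:(1e3*S@(p+Rt@np.array([x,0,.001])-O)).round(1)
    print("t",o["time_s"],"tcp",p.round(4),"rot",o["eef_rot"].round(4),"theta",th.round(2),"| plunger(free)",f(bx-.102),"stub",f(bx+.102),"F stand",(S@o["force"]).round(1),"w",round(o["grip_width"],4))
    if tip is not None:
        t=np.radians(theta); tx=-np.sin(t)*EX+np.cos(t)*EY
        g=O+tip[0]*EX+tip[1]*EY+(.102-bx)*tx; g[2]=z
        print("  shift mm",(1e3*Rt.T@(g-p)).round(1),"az",round(th-theta,2),"ax",np.degrees(3.1416-o["eef_rot"][0]%(2*np.pi)).round(2),"ay",np.degrees(o["eef_rot"][1]+.008)*-1)
E
python3 - <<'E'
from h import *
S=load("side1.png"); C=load("scene1.png"); W=load("w2.png")
print("jar", onz(S,(323.3,250),.045).round(4), "scene",tri(S,(323.3,250),C,(170+281*180/318,250+10*170/300))[0].round(4), "w2",onz(W,(127,274),.045).round(4))
status((0,-.080),15.8)
E
```

```text
jar [ 0.464  -0.0095  0.045 ] scene [ 0.4649 -0.0015  0.0376] w2 [0.4612 0.0042 0.045 ]
t 5.9167 tcp [ 0.4539 -0.0799  0.2682] rot [ 3.1298 -0.0046  1.6145] theta 15.8 | plunger(free) [-43.   26.6 266.8] stub [-98.6 222.8 267.7] F stand [-0.6 -0.6 -2.2] w 0.0238
  shift mm [-115.2    9.9  208.8] az 0.0 ax 0.68 ay -0.19678145391276647
```

Emit:
play_rows([
  {"dx":-0.03,"dy":0.002,"dz":0,"ax":0,"ay":0,"az":0},
  {"dx":-0.03,"dy":0.002,"dz":0,"ax":0.5,"ay":-0.7,"az":0},
  {"dx":-0.03,"dy":0.003,"dz":0,"ax":0,"ay":0,"az":0},
  {"dx":-0.022,"dy":0.003,"dz":0,"ax":0,"ay":0,"az":0},
  {"dx":0,"dy":0,"dz":0,"ax":0,"ay":0,"az":0},
])

```text
time_s: 6.33
ee_pos: [0.471, -0.189, 0.2699]
eef_rot: [3.137, 0.008, 1.625]
force: [-0.6, 0.7, -1.7]
grip_width: 0.024
```

```bash
sed -i 's/np.degrees(o\["eef_rot"\]\[1\]+.008)\*-1/np.degrees(o["eef_rot"][1]-.008).round(2)/' h.py; python3 - <<'E'
from h import *
status((0,-.080),15.8)
E
```

```text
t 6.3333 tcp [ 0.471  -0.189   0.2699] rot [3.1375 0.0075 1.6246] theta 16.38 | plunger(free) [ -0.3 -75.4 269.6] stub [-57.9 120.3 268.1] F stand [-0.8  0.6 -1.7] w 0.024
  shift mm [ -2.9  -0.8 210.9] az 0.58 ax 0.24 ay -0.03
```

Emit:
play_rows([
  {"dx":0,"dy":0,"dz":0.03,"ax":0,"ay":0,"az":0.5},
  {"dx":0,"dy":0,"dz":0.04,"ax":0,"ay":0,"az":0},
  {"dx":0,"dy":0,"dz":0.04,"ax":0,"ay":0,"az":0},
  {"dx":0,"dy":0,"dz":0.03,"ax":0,"ay":0,"az":0},
  {"dx":0,"dy":0,"dz":0,"ax":0,"ay":0,"az":0},
])

```text
time_s: 6.75
ee_pos: [0.4749, -0.1845, 0.1278]
eef_rot: [3.132, 0.009, 1.621]
force: [-1.3, 0.5, -2.2]
grip_width: 0.0236
```

```bash
python3 - <<'E'
from h import *
status((0,-.080),15.8)
E
```

```text
t 6.75 tcp [ 0.4749 -0.1845  0.1278] rot [3.1317 0.0092 1.6207] theta 16.16 | plunger(free) [  2.1 -70.3 127.7] stub [-54.7 125.6 125.8] F stand [-1.4  0.2 -2.2] w 0.0236
  shift mm [-8.1 -4.8 68.8] az 0.36 ax 0.57 ay 0.07
```

Emit:
play_rows([
  {"dx":-0.002,"dy":-0.003,"dz":0.02,"ax":0.4,"ay":0,"az":0.3},
  {"dx":0,"dy":-0.002,"dz":0.02,"ax":0,"ay":0,"az":0},
  {"dx":0,"dy":0,"dz":0.018,"ax":0,"ay":0,"az":0},
  {"dx":0,"dy":0,"dz":0.006,"ax":0,"ay":0,"az":0},
  {"dx":0,"dy":0,"dz":0,"ax":0,"ay":0,"az":0},
])

```text
time_s: 7.17
ee_pos: [0.4744, -0.1826, 0.0682]
eef_rot: [3.135, 0.01, 1.622]
force: [0.1, 0.5, -2.1]
grip_width: 0.0237
```

```bash
python3 - <<'E'
from h import *
status((0,-.080),15.8)
shot("side","side2.png"); shot("scene","scene2.png"); shot("wrist","w6.png")
r=lambda f,y0,y1,x0,x1,s: cv2.resize(cv2.imread("pics/"+f)[y0:y1,x0:x1],None,fx=s,fy=s,interpolation=cv2.INTER_CUBIC)
a=r("side2.png",250,410,315,415,3.5); b=r("scene2.png",240,370,170,330,2.8)
cv=np.zeros((600,800,3),np.uint8); cv[:a.shape[0],:a.shape[1]]=a; cv[:b.shape[0],351:351+b.shape[1]]=b; cv2.imwrite("pics/c5.png",cv)
E
```

```text
t 7.1667 tcp [ 0.4744 -0.1826  0.0682] rot [3.135  0.0103 1.622 ] theta 16.24 | plunger(free) [  1.3 -68.5  68.2] stub [-55.7 127.4  66.1] F stand [-0.1  0.5 -2.1] w 0.0237
  shift mm [-10.6  -3.8   9.3] az 0.44 ax 0.38 ay 0.13
```

View pics/c5.png

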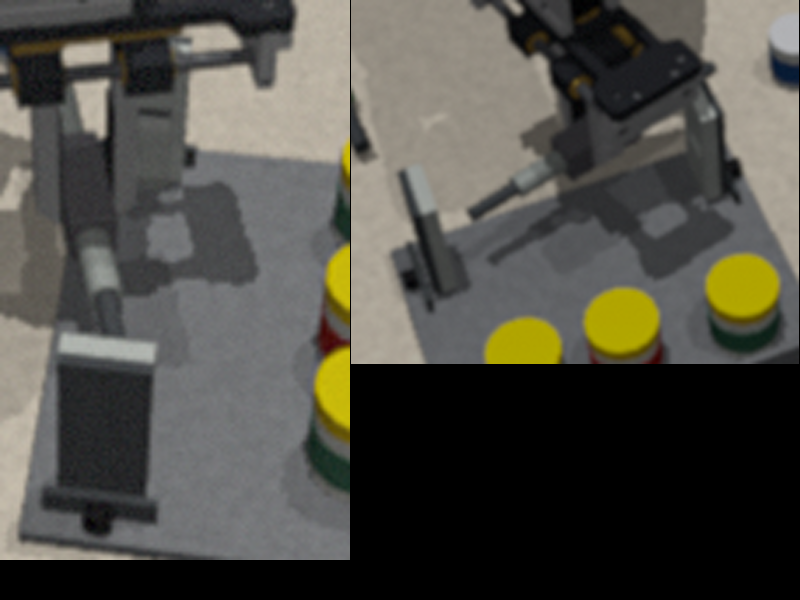

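The crop shows the bar approaching at an angle. Its plunger tip is at scene (213,316) and side ~(349,345), inside upright_n, and the stub end is in front of upright_p. I'll cross-check with the same two cameras.

```bash
python3 - <<'E'
from h import *
S=load("side2.png"); C=load("scene2.png")
s=lambda x,y:(315+x/3.5,250+y/3.5); c=lambda x,y:(170+(x-351)/2.8,240+y/2.8)
B=np.array([EX,EY,[0,0,1]])
for n,a,b in (("n inner top mid",s(108,338),c(432,198)),("tip",s(118,333),c(472,213)),("p inner top R",s(190,76),c(706,110))):
    q,e=tri(S,a,C,b); print(n,q.round(4),"err",e.round(4),"stand",(1e3*B@(q-O)).round(1))
status()
for z in (.057,.068): q=onz(C,c(472,213),z); print("tip scene ray",z,(1e3*B@(q-O)).round(1))
E
```

```text
n inner top mid [ 0.4737 -0.301   0.101 ] err 0.0039 stand [ 1.00e-01 -8.88e+01  1.01e+02]
tip [ 0.4815 -0.2799  0.0766] err 0.0049 stand [  2.9 -66.5  76.6]
p inner top R [ 0.5301 -0.1296  0.1021] err 0.0186 stand [ 15.6  90.9 102.1]
t 7.3167 tcp [ 0.4749 -0.1833  0.0693] rot [3.1328 0.0116 1.6215] theta 16.21 | plunger(free) [  1.9 -69.1  69.5] stub [-55.1 126.8  67.1] F stand [-0.5 -0.6 -2.1] w 0.0237
tip scene ray 0.057 [ -9.5 -66.6  57. ]
tip scene ray 0.068 [ -1.2 -67.5  68. ]
```

Emit:
play_rows([
  {"dx":-0.005,"dy":-0.004,"dz":0.005,"ax":0.3,"ay":0.2,"az":0.4},
  {"dx":-0.003,"dy":-0.002,"dz":0.005,"ax":0,"ay":0,"az":0},
  {"dx":0,"dy":0,"dz":0.003,"ax":0,"ay":0,"az":0},
  {"dx":0,"dy":0,"dz":0,"ax":0,"ay":0,"az":0},
  {"dx":0,"dy":0,"dz":0,"ax":0,"ay":0,"az":0},
])

```text
time_s: 7.73
ee_pos: [0.4702, -0.1934, 0.0586]
eef_rot: [3.134, 0.01, 1.613]
force: [-0.7, -0.5, -2.2]
grip_width: 0.0238
```

```bash
python3 - <<'E'
from h import *
status((0,-.090),15.8)
E
```

```text
t 7.7333 tcp [ 0.4702 -0.1934  0.0586] rot [3.1341 0.0101 1.6134] theta 15.74 | plunger(free) [ -1.1 -80.3  58.6] stub [-56.5 116.1  56.5] F stand [-0.5 -0.7 -2.2] w 0.0238
  shift mm [-9.7 -1.7 -0.3] az -0.06 ax 0.43 ay 0.12
```

Emit:
play_rows([
  {"dx":-0.004,"dy":-0.001,"dz":0,"ax":0.4,"ay":0.1,"az":0},
  {"dx":-0.004,"dy":-0.001,"dz":0,"ax":0,"ay":0,"az":0},
  {"dx":-0.004,"dy":0,"dz":0,"ax":0,"ay":0,"az":0},
  {"dx":0,"dy":0,"dz":0,"ax":0,"ay":0,"az":0},
  {"dx":0,"dy":0,"dz":0,"ax":0,"ay":0,"az":0},
])

```text
time_s: 8.15
ee_pos: [0.4686, -0.2062, 0.0588]
eef_rot: [-3.141, 0.007, 1.613]
force: [1.2, 3.1, -1.9]
grip_width: 0.0236
```

```bash
python3 - <<'E'
from h import *
status((0,-.097),15.8)
E
```

```text
t 8.15 tcp [ 0.4686 -0.2062  0.0588] rot [-3.1409  0.0065  1.6132] theta 15.73 | plunger(free) [  0.2 -93.1  58.4] stub [-55.1 103.3  57.1] F stand [ 0.4  3.3 -1.9] w 0.0236
  shift mm [-3.7 -1.3 -0.2] az -0.07 ax -0.04 ay -0.08
```

There is contact (3.3 N) at tip y ≈ −91. That is the face rather than the pocket bottom, so the height is probably a few mm off. I'll feel downwards while pressing lightly.

Emit:
play_rows([
  {"dx":0,"dy":0,"dz":0.001,"ax":0,"ay":0,"az":0},
  {"dx":0,"dy":0,"dz":0.001,"ax":0,"ay":0,"az":0},
  {"dx":0,"dy":0,"dz":0.001,"ax":0,"ay":0,"az":0},
  {"dx":0,"dy":0,"dz":0.001,"ax":0,"ay":0,"az":0},
  {"dx":0,"dy":0,"dz":0,"ax":0,"ay":0,"az":0},
])

```text
time_s: 8.57
ee_pos: [0.4692, -0.2059, 0.055]
eef_rot: [3.141, 0.007, 1.614]
force: [1.4, 3.7, -1.1]
grip_width: 0.0238
```

```bash
python3 - <<'E'
from h import *
status((0,-.093),15.8)
E
```

```text
t 8.5667 tcp [ 0.4692 -0.2059  0.055 ] rot [3.1407 0.007  1.6139] theta 15.77 | plunger(free) [  0.8 -92.6  54.7] stub [-54.6 103.7  53.2] F stand [ 0.5  3.9 -1.1] w 0.0238
  shift mm [-0.2 -1.  -4. ] az -0.03 ax 0.05 ay -0.06
```

Emit:
play_rows([
  {"dx":0,"dy":0,"dz":-0.002,"ax":0,"ay":0,"az":0},
  {"dx":0,"dy":0,"dz":-0.0015,"ax":0,"ay":0,"az":0},
  {"dx":0,"dy":0,"dz":-0.0015,"ax":0,"ay":0,"az":0},
  {"dx":0,"dy":0,"dz":-0.001,"ax":0,"ay":0,"az":0},
  {"dx":0,"dy":0,"dz":0,"ax":0,"ay":0,"az":0},
])

```text
time_s: 8.98
ee_pos: [0.4687, -0.2058, 0.061]
eef_rot: [-3.141, 0.007, 1.614]
force: [-0.2, 0.0, -1.9]
grip_width: 0.0237
```

Emit:
play_rows([
  {"dx":0,"dy":0,"dz":-0.001,"ax":0,"ay":0,"az":0},
  {"dx":0,"dy":0,"dz":-0.001,"ax":0,"ay":0,"az":0},
  {"dx":0,"dy":0,"dz":0,"ax":0,"ay":0,"az":0},
  {"dx":0,"dy":0,"dz":0,"ax":0,"ay":0,"az":0},
  {"dx":0,"dy":0,"dz":0,"ax":0,"ay":0,"az":0},
])

```text
time_s: 9.4
ee_pos: [0.4688, -0.2067, 0.0637]
eef_rot: [3.141, 0.008, 1.613]
force: [-0.3, -0.4, -1.5]
grip_width: 0.0239
```

```bash
python3 - <<'E'
from h import *
status((0,-.093),15.8)
E
```

```text
t 9.4 tcp [ 0.4688 -0.2067  0.0637] rot [3.1413 0.0083 1.6134] theta 15.74 | plunger(free) [  0.6 -93.5  63.5] stub [-54.8 102.8  61.8] F stand [-0.2 -0.5 -1.5] w 0.0239
  shift mm [ 0.7 -0.5  4.7] az -0.06 ax 0.02 ay 0.02
```

The pin dropped into the pocket: the force fell to zero at TCP z ≥ 0.061. I'll centre the height and press slowly along the bar's axis to compress the spring.

Emit:
play_rows([
  {"dx":-0.001,"dy":0,"dz":0.001,"ax":0,"ay":0,"az":0},
  {"dx":-0.002,"dy":0,"dz":0,"ax":0,"ay":0,"az":0},
  {"dx":-0.002,"dy":0,"dz":0,"ax":0,"ay":0,"az":0},
  {"dx":-0.002,"dy":0,"dz":0,"ax":0,"ay":0,"az":0},
  {"dx":0,"dy":0,"dz":0,"ax":0,"ay":0,"az":0},
])

```text
time_s: 9.82
ee_pos: [0.469, -0.214, 0.0624]
eef_rot: [-3.141, 0.007, 1.614]
force: [0.5, 2.1, -0.5]
grip_width: 0.0238
```

```bash
python3 - <<'E'
from h import *
status((.006,-.1175),15.7,z=.0625)
E
```

```text
t 9.8167 tcp [ 0.469  -0.214   0.0624] rot [-3.1413  0.0073  1.6135] theta 15.75 | plunger(free) [   2.5 -100.5   62.1] stub [-52.9  95.8  60.6] F stand [-0.   2.2 -0.5] w 0.0238
  shift mm [-17.3  -1.1   0. ] az 0.05 ax -0.01 ay -0.04
```

Emit:
play_rows([
  {"dx":-0.002,"dy":0,"dz":0,"ax":0,"ay":0,"az":0},
  {"dx":-0.002,"dy":0,"dz":0,"ax":0,"ay":0,"az":0},
  {"dx":-0.002,"dy":0,"dz":0,"ax":0,"ay":0,"az":0},
  {"dx":-0.002,"dy":0,"dz":0,"ax":0,"ay":0,"az":0},
  {"dx":-0.001,"dy":0,"dz":0,"ax":0,"ay":0,"az":0},
])

```text
time_s: 10.23
ee_pos: [0.4694, -0.2227, 0.0624]
eef_rot: [-3.141, 0.005, 1.614]
force: [-0.1, 5.9, 0.3]
grip_width: 0.0235
```

```bash
python3 - <<'E'
from h import *
status((.006,-.1175),15.7,z=.0625)
E
```

```text
t 10.2333 tcp [ 0.4694 -0.2227  0.0624] rot [-3.1408  0.0052  1.6138] theta 15.76 | plunger(free) [   4.9 -108.9   61.9] stub [-50.6  87.4  60.9] F stand [-1.5  5.7  0.3] w 0.0235
  shift mm [-8.6 -1.1 -0. ] az 0.06 ax -0.04 ay -0.16
```

Emit:
play_rows([
  {"dx":-0.002,"dy":0,"dz":-0.001,"ax":0,"ay":0,"az":0},
  {"dx":-0.002,"dy":0,"dz":0,"ax":0,"ay":-0.1,"az":0},
  {"dx":-0.002,"dy":0,"dz":0,"ax":0,"ay":0,"az":0},
  {"dx":-0.002,"dy":0,"dz":0,"ax":0,"ay":0,"az":0},
  {"dx":-0.001,"dy":0,"dz":0,"ax":0,"ay":0,"az":0},
])

```text
time_s: 10.65
ee_pos: [0.4695, -0.2303, 0.0626]
eef_rot: [-3.139, 0.002, 1.614]
force: [1.0, 7.1, -0.4]
grip_width: 0.0236
```

```bash
python3 - <<'E'
from h import *
status((.004,-.1175),10,z=.0634)
E
```

```text
t 10.65 tcp [ 0.4695 -0.2303  0.0626] rot [-3.1392e+00  2.2000e-03  1.6140e+00] theta 15.78 | plunger(free) [   6.7 -116.3   61.9] stub [-48.8  80.   61.4] F stand [-0.7  7.2 -0.4] w 0.0236
  shift mm [-0.9  7.  -0.8] az 5.78 ax -0.14 ay -0.33
```

Emit:
play_rows([
  {"dx":0,"dy":0.0015,"dz":-0.001,"ax":0,"ay":-0.3,"az":1.2},
  {"dx":0,"dy":0.0015,"dz":0,"ax":0,"ay":0,"az":1.2},
  {"dx":-0.001,"dy":0.0015,"dz":0,"ax":0,"ay":0,"az":1.2},
  {"dx":0,"dy":0.0015,"dz":0,"ax":0,"ay":0,"az":1.2},
  {"dx":0,"dy":0.001,"dz":0,"ax":0,"ay":0,"az":1},
])

```text
time_s: 11.07
ee_pos: [0.4775, -0.2294, 0.0629]
eef_rot: [-3.14, 0.003, 1.51]
force: [4.0, 7.2, -1.4]
grip_width: 0.0236
```

```bash
python3 - <<'E'
from h import *
status((.002,-.1175),5,z=.063)
E
```

```text
t 11.0667 tcp [ 0.4775 -0.2294  0.0629] rot [-3.1404e+00  3.1000e-03  1.5099e+00] theta 9.81 | plunger(free) [   4.2 -115.8   62.2] stub [-30.5  85.2  61.6] F stand [ 2.3  7.9 -1.4] w 0.0236
  shift mm [-1.6  5.8 -0.1] az 4.81 ax -0.07 ay -0.28
```

Emit:
play_rows([
  {"dx":-0.0015,"dy":0.0005,"dz":0,"ax":0,"ay":-0.2,"az":0.5},
  {"dx":-0.001,"dy":0.0013,"dz":0,"ax":0,"ay":0,"az":1.1},
  {"dx":-0.001,"dy":0.0013,"dz":0,"ax":0,"ay":0,"az":1.1},
  {"dx":0,"dy":0.0013,"dz":0,"ax":0,"ay":0,"az":1.1},
  {"dx":0,"dy":0.0013,"dz":0,"ax":0,"ay":0,"az":1},
])

```text
time_s: 11.48
ee_pos: [0.4848, -0.2315, 0.0628]
eef_rot: [3.14, 0.003, 1.423]
force: [2.2, 6.9, -0.2]
grip_width: 0.0237
```

```bash
python3 - <<'E'
from h import *
status((.0,-.119),0,z=.063)
E
```

```text
t 11.4833 tcp [ 0.4848 -0.2315  0.0628] rot [3.1402e+00 2.7000e-03 1.4232e+00] theta 4.84 | plunger(free) [   3.3 -117.3   62.1] stub [-13.9  86.   61.5] F stand [ 0.5  7.2 -0.2] w 0.0237
  shift mm [-1.8  4.9 -0.2] az 4.84 ax 0.08 ay -0.3
```

Emit:
play_rows([
  {"dx":-0.0005,"dy":0.001,"dz":0,"ax":0,"ay":-0.3,"az":1},
  {"dx":-0.0005,"dy":0.001,"dz":0,"ax":0,"ay":0,"az":1},
  {"dx":-0.0005,"dy":0.001,"dz":0,"ax":0,"ay":0,"az":1},
  {"dx":0,"dy":0.001,"dz":0,"ax":0,"ay":0,"az":1},
  {"dx":0,"dy":0.001,"dz":0,"ax":0,"ay":0,"az":1},
])

```text
time_s: 11.9
ee_pos: [0.4919, -0.2322, 0.0629]
eef_rot: [3.136, 0.004, 1.333]
force: [3.3, 6.9, -1.4]
grip_width: 0.0234
```

```bash
python3 - <<'E'
from h import *
status((.0,-.119),0,z=.063)
shot("side","side3.png"); shot("scene","scene3.png")
r=lambda f,y0,y1,x0,x1,s: cv2.resize(cv2.imread("pics/"+f)[y0:y1,x0:x1],None,fx=s,fy=s,interpolation=cv2.INTER_CUBIC)
a=r("side3.png",250,400,315,415,4); b=r("scene3.png",240,370,190,340,2.6)
cv=np.zeros((600,800,3),np.uint8); cv[:a.shape[0],:a.shape[1]]=a; cv[:b.shape[0],405:405+b.shape[1]]=b; cv2.imwrite("pics/c6.png",cv)
E
```

```text
t 11.9 tcp [ 0.4919 -0.2322  0.0629] rot [3.1363 0.0042 1.3328] theta -0.34 | plunger(free) [   1.5 -116.7   62.3] stub [ 2.7 87.3 61.5] F stand [ 1.7  7.5 -1.4] w 0.0234
  shift mm [-2.3 -2.  -0.1] az -0.34 ax 0.3 ay -0.22
```

View pics/c6.png

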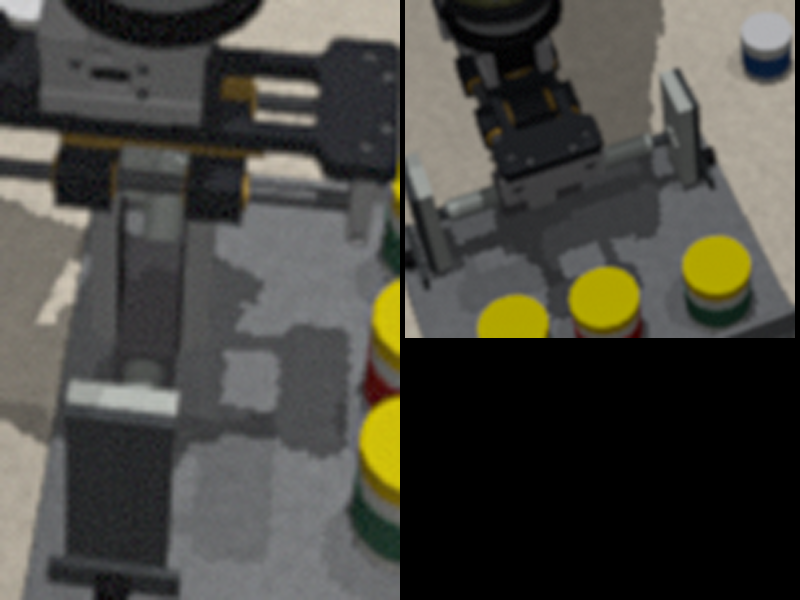

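The bar is now level between the uprights, with its stub at y = 87 and facing the p pocket. I'll ease it back towards +y so the stub enters.

Emit:
play_rows([
  {"dx":0,"dy":-0.002,"dz":0,"ax":0.2,"ay":-0.3,"az":-0.3},
  {"dx":0.001,"dy":0,"dz":0,"ax":0,"ay":0,"az":0},
  {"dx":0.0015,"dy":0,"dz":0,"ax":0,"ay":0,"az":0},
  {"dx":0.0015,"dy":0,"dz":0,"ax":0,"ay":0,"az":0},
  {"dx":0.001,"dy":0,"dz":0,"ax":0,"ay":0,"az":0},
])

```text
time_s: 12.42
ee_pos: [0.493, -0.2257, 0.0627]
eef_rot: [3.137, 0.007, 1.339]
force: [1.8, 5.7, -1.2]
grip_width: 0.0234
```

```bash
python3 - <<'E'
from h import *
status((.0,-.104),0,z=.063)
E
```

```text
t 12.4167 tcp [ 0.493  -0.2257  0.0627] rot [3.1369 0.0068 1.3393] theta 0.04 | plunger(free) [   1.7 -110.1   62.4] stub [ 1.6 93.9 61. ] F stand [ 0.4  5.9 -1.2] w 0.0234
  shift mm [ 6.1 -1.6 -0.4] az 0.04 ax 0.27 ay -0.07
```

Emit:
play_rows([
  {"dx":0.001,"dy":-0.001,"dz":0,"ax":0,"ay":0,"az":0},
  {"dx":0.001,"dy":0,"dz":0,"ax":0,"ay":0,"az":0},
  {"dx":0.001,"dy":0,"dz":0,"ax":0,"ay":0,"az":0},
  {"dx":0.001,"dy":0,"dz":0,"ax":0,"ay":0,"az":0},
  {"dx":0,"dy":0,"dz":0,"ax":0,"ay":0,"az":0},
])

```text
time_s: 12.83
ee_pos: [0.494, -0.2213, 0.0627]
eef_rot: [3.135, 0.006, 1.34]
force: [1.9, 4.1, -1.4]
grip_width: 0.0238
```

```bash
python3 - <<'E'
from h import *
status((.0,-.104),0,z=.063)
E
```

```text
t 12.8333 tcp [ 0.494  -0.2213  0.0627] rot [3.1353 0.0062 1.3398] theta 0.07 | plunger(free) [   1.6 -105.6   62.3] stub [ 1.4 98.4 61.1] F stand [ 0.9  4.4 -1.4] w 0.0238
  shift mm [ 1.6 -1.5 -0.3] az 0.07 ax 0.36 ay -0.1
```

Emit:
play_rows([
  {"dx":0.001,"dy":0,"dz":0,"ax":0,"ay":0,"az":0},
  {"dx":0.001,"dy":0,"dz":0,"ax":0,"ay":0,"az":0},
  {"dx":0.0005,"dy":0,"dz":0,"ax":0,"ay":0,"az":0},
  {"dx":0,"dy":0,"dz":0,"ax":0,"ay":0,"az":0},
  {"dx":0,"dy":0,"dz":0,"ax":0,"ay":0,"az":0},
])

```text
time_s: 13.25
ee_pos: [0.4945, -0.2189, 0.0627]
eef_rot: [3.135, 0.007, 1.34]
force: [1.3, 3.3, -1.6]
grip_width: 0.0237
```

```bash
python3 - <<'E'
from h import *
status((.0,-.104),0,z=.063)
E
```

```text
t 13.25 tcp [ 0.4945 -0.2189  0.0627] rot [3.1353 0.0065 1.3396] theta 0.06 | plunger(free) [   1.6 -103.2   62.4] stub [  1.4 100.8  61. ] F stand [ 0.5  3.5 -1.6] w 0.0237
  shift mm [-0.8 -1.5 -0.3] az 0.06 ax 0.36 ay -0.08
```

Emit:
play_rows([
  {"dx":0.0007,"dy":0,"dz":0,"ax":0,"ay":0,"az":0},
  {"dx":0.0007,"dy":0,"dz":0,"ax":0,"ay":0,"az":0},
  {"dx":0.0005,"dy":0,"dz":0,"ax":0,"ay":0,"az":0},
  {"dx":0,"dy":0,"dz":0,"ax":0,"ay":0,"az":0},
  {"dx":0,"dy":0,"dz":0,"ax":0,"ay":0,"az":0},
])

```text
time_s: 13.67
ee_pos: [0.4946, -0.2185, 0.0627]
eef_rot: [3.135, 0.009, 1.339]
force: [1.1, 0.3, -2.0]
grip_width: 0.0236
```

```bash
python3 - <<'E'
from h import *
status((.0,-.104),0,z=.063)
E
```

```text
t 13.6667 tcp [ 0.4946 -0.2185  0.0627] rot [3.1351 0.0088 1.3391] theta 0.02 | plunger(free) [   1.5 -102.8   62.6] stub [  1.4 101.2  60.8] F stand [ 0.9  0.6 -2. ] w 0.0236
  shift mm [-1.2 -1.5 -0.3] az 0.02 ax 0.37 ay 0.04
```

The stub has bottomed out: the force dropped from 3.5 to 0.6 N and motion stalled. I'll lower it until the pins rest on the pocket floors.

Emit:
play_rows([
  {"dx":0,"dy":0,"dz":0.0007,"ax":0,"ay":0,"az":0},
  {"dx":0,"dy":0,"dz":0.0007,"ax":0,"ay":0,"az":0},
  {"dx":0,"dy":0,"dz":0,"ax":0,"ay":0,"az":0},
  {"dx":0,"dy":0,"dz":0,"ax":0,"ay":0,"az":0},
  {"dx":0,"dy":0,"dz":0,"ax":0,"ay":0,"az":0},
])

```text
time_s: 14.08
ee_pos: [0.4948, -0.2186, 0.0617]
eef_rot: [3.134, 0.009, 1.339]
force: [-0.9, 0.4, 0.2]
grip_width: 0.0238
```

Emit:
play_rows([
  {"dx":0,"dy":0,"dz":0.0007,"ax":0,"ay":0,"az":0},
  {"dx":0,"dy":0,"dz":0.0005,"ax":0,"ay":0,"az":0},
  {"dx":0,"dy":0,"dz":0,"ax":0,"ay":0,"az":0},
  {"dx":0,"dy":0,"dz":0,"ax":0,"ay":0,"az":0},
  {"dx":0,"dy":0,"dz":0,"ax":0,"ay":0,"az":0},
])

```text
time_s: 14.5
ee_pos: [0.495, -0.2186, 0.0607]
eef_rot: [3.134, 0.009, 1.339]
force: [-0.1, 0.4, 1.3]
grip_width: 0.0235
```

Fz shows the pockets carrying the bar's weight. I'll open gently, wait, and retreat straight up.

Emit:
play_rows([
  {"dx":0,"dy":0,"dz":0,"ax":0,"ay":0,"az":0},
  {"dx":0,"dy":0,"dz":0,"ax":0,"ay":0,"az":0},
  {"dx":0,"dy":0,"dz":0,"ax":0,"ay":0,"az":0},
  {"dx":0,"dy":0,"dz":0,"ax":0,"ay":0,"az":0},
  {"dx":0,"dy":0,"dz":0,"ax":0,"ay":0,"az":0},
], claw=0.5)

```text
time_s: 14.92
ee_pos: [0.4951, -0.2187, 0.0606]
eef_rot: [3.134, 0.009, 1.339]
force: [-0.0, -0.5, 0.7]
grip_width: 0.0469
```

Emit:
play_rows([
  {"dx":0,"dy":0,"dz":0,"ax":0,"ay":0,"az":0},
  {"dx":0,"dy":0,"dz":-0.004,"ax":0,"ay":0,"az":0},
  {"dx":0,"dy":0,"dz":-0.01,"ax":0,"ay":0,"az":0},
  {"dx":0,"dy":0,"dz":-0.02,"ax":0,"ay":0,"az":0},
  {"dx":0,"dy":0,"dz":-0.02,"ax":0,"ay":0,"az":0},
])

```text
time_s: 15.33
ee_pos: [0.4931, -0.2172, 0.1141]
eef_rot: [3.14, 0.007, 1.339]
force: [-1.1, 0.5, 1.0]
grip_width: 0.0469
```

Emit:
play_rows([
  {"dx":0,"dy":0,"dz":-0.03,"ax":0,"ay":0,"az":0},
  {"dx":0,"dy":0,"dz":-0.04,"ax":0,"ay":0,"az":0},
  {"dx":0,"dy":0,"dz":-0.04,"ax":0,"ay":0,"az":0},
  {"dx":0,"dy":0,"dz":-0.03,"ax":0,"ay":0,"az":0},
  {"dx":0,"dy":0,"dz":0,"ax":0,"ay":0,"az":0},
])

```text
time_s: 15.75
ee_pos: [0.4922, -0.2156, 0.2684]
eef_rot: [3.135, 0.009, 1.339]
force: [-0.2, -0.2, -0.1]
grip_width: 0.0472
```

Emit:
play_rows([
  {"dx":0.03,"dy":-0.02,"dz":0,"ax":0,"ay":0,"az":0},
  {"dx":0.04,"dy":-0.02,"dz":0,"ax":0,"ay":0,"az":0},
  {"dx":0.04,"dy":-0.02,"dz":0,"ax":0,"ay":0,"az":0},
  {"dx":0.03,"dy":0,"dz":0,"ax":0,"ay":0,"az":0},
  {"dx":0,"dy":0,"dz":0,"ax":0,"ay":0,"az":0},
])

```text
time_s: 16.17
ee_pos: [0.4646, -0.0647, 0.2714]
eef_rot: [3.127, 0.009, 1.334]
force: [0.2, 0.0, -1.2]
grip_width: 0.0468
```

```bash
python3 - <<'E'
from h import *
status()
for n in ("side","scene","wrist"): shot(n,n+"9.png")
r=lambda f,y0,y1,x0,x1,s: cv2.resize(cv2.imread("pics/"+f)[y0:y1,x0:x1],None,fx=s,fy=s,interpolation=cv2.INTER_CUBIC)
a=r("side9.png",240,415,310,465,2.55); b=r("scene9.png",240,415,170,350,2.2); w=cv2.resize(cv2.imread("pics/wrist9.png"),(280,210))
cv=np.zeros((600,800,3),np.uint8); cv[:a.shape[0],:a.shape[1]]=a; cv[:b.shape[0],400:400+b.shape[1]]=b; cv[390:600,400:680]=w; cv2.imwrite("pics/c9.png",cv)
# jars: yellow lids, before and after
for f in ("side1.png","side9.png","scene1.png","scene9.png"):
    h=cv2.cvtColor(cv2.imread("pics/"+f),cv2.COLOR_BGR2HSV); m=cv2.inRange(h,(22,150,120),(35,255,255))
    if "side" in f: m[:280]=0;m[:,:380]=0
    else: m[:300]=0;m[:,:200]=0;m[:,340:]=0
    n,_,st,c=cv2.connectedComponentsWithStats(m); print(f,[c[i].round(1).tolist() for i in range(1,n) if st[i,4]>100])
E
```

```text
t 16.1667 tcp [ 0.4646 -0.0647  0.2714] rot [3.1273 0.009  1.3341] theta -0.26 | plunger(free) [-63.5  40.  271.2] stub [-62.6 244.  269.4] F stand [ 0.2  0.1 -1.2] w 0.0468
side1.png [[426.0, 295.7], [422.4, 329.9], [420.2, 361.2]]
side9.png [[426.0, 295.6], [422.3, 329.9], [420.2, 361.2]]
scene1.png [[309.4, 341.7], [266.2, 354.2], [231.0, 365.3]]
scene9.png [[309.4, 341.7], [266.2, 354.1], [231.0, 365.2]]
```

View pics/c9.png

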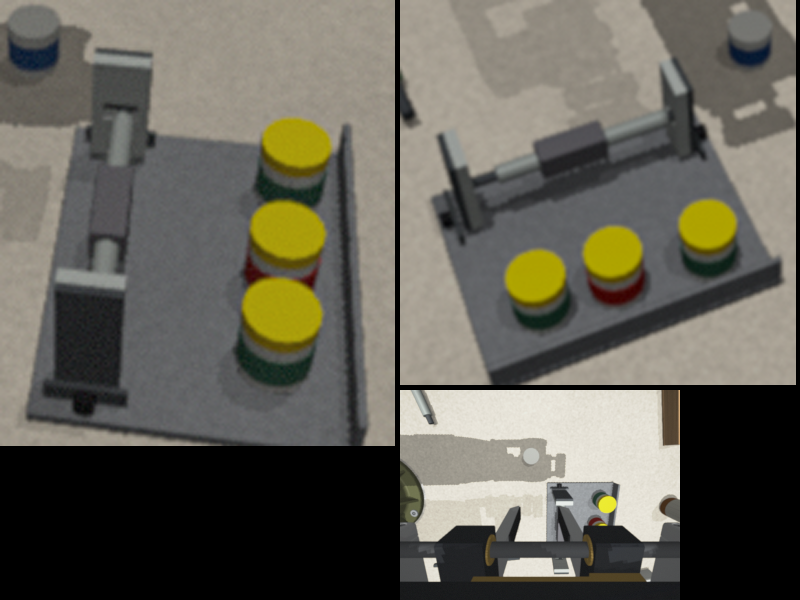

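The last picture shows the bar hanging level between the uprights (scene crop, from (480,182) to (670,122)). The jars are unmoved and the gripper is clear, so I'll hand in.

```bash
python3 -c "
from h import *
print(workorder.hand_in())"
```

```text
the job is handed in; nothing more can be done
None
```

The retaining bar is fitted across the front of the jar display and hangs there by itself. I handed the job in at about 16 s of the 54 s allowed; `hand_in` reports no verdict.

**What I did:**
- I picked the smaller grey bar, 0.20 m against 0.255 m for the grey look-alike.
- I fed its sprung pin at an angle into the -y upright's pocket and pressed the spring in by about 17 mm at about 7 N.
- I then swung the bar level between the uprights, eased the rigid pin into the +y pocket, lowered the bar onto the pocket floors and released it.

**Last checks:**
- **Both ends home:** each pin met its pocket bottom within about 1.5 mm of where it should be. The spring force on the wrist dropped from 3.5 N to under 1 N when the rigid pin seated.
- **Hanging by itself:** the pockets were carrying the bar's weight before I opened the gripper. The final picture shows it level by eye between the uprights; I did not measure this.
- **Jars:** the three lids on the display moved by 0.1 pixel at most, and the small jar is still standing.

**What disagreed:** my first height estimate from the pictures was about 3 mm too low. The sprung pin first touched the upright's face at about 3–4 N, and sliding up under that light pressure found the pocket.

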